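# Hook the ring tray out from under the ledge

### The arm

A 6-joint arm with a two-finger parallel gripper is mounted at the origin on the work surface. World frame = base frame: x ahead of the robot, y to its left, z up, the work surface at z = 0. Lengths are in m, angles in rad, forces in N, time in s.
With the tool pointing down it reaches from about 0.375 to 0.925 m from the base axis. Payload 5.7 kg.
Tool frame: the origin (TCP) lies midway between the tips of the shut fingers; the grasp point (between the pads) lies manip.hold_point_z behind it (manip.hold_point_z is the distance from the TCP to the grasp point, in m); z points along the fingers, y is the direction in which the jaws open and shut (so a half turn about z gives the same grasp; the last joint's range is limited). The gripper opens to 85 mm and grips with 20 to 120 N. Pads are 22 mm wide; open, the fingers measure 114 mm over their backs; the gripper's body (76 mm by 85 mm) begins 54 mm behind the grasp point. The pads swing forward as they close: fully open they stand 13 mm farther back than shut.
Start: joints at [1.174, 0.359, 1.51, -0, 1.272, -0.115], TCP at [0.167, 0.576, 0.231] pointing down, gripper open.
Joint ranges: [-2.97, 2.97], [-1.01, 2.36], [0.21, 2.38], [-0.96, 4.11], [0.2, 2.71], [-2.98, 2.98]. Speed limits (rad/s): [2.39, 2.39, 3.14, 3.14, 3.14, 3.14].

### API

Orientations are given as a 3x3 rotation matrix whose columns are the frame's x, y, z axes.
In Python, from plant import manip gives the robot as it stands.
- The arm moves only by the tool move_arm, never from a script. Its argument "commands" is a list of rows, each an object with "slide": the shift along the tool's x, y, z in m, a list of three; "turn": the turn about the tool's z in degrees; "hand": the opening in per cent of the stroke, from 0 (shut) to 100 (fully open). In form: [{"slide": [dx, dy, dz], "turn": turn, "hand": hand}, ...]. A call has 1 to 8 rows; each row is the pose to reach, as a shift and turn from the pose commanded when the call began, along the tool's axes at that moment; what a row does not reach only later rows make up. A row lasts 1/12 s, in which the tool goes at most 41.7 mm and 7.16 degrees, less where a joint would pass 70% of its speed; a pose out of reach is approached as far as the arm can. A call with a gripper value outside its range is refused whole. The fingers move at their own pace and stop on an object; "newtons" is the grip in N (left out, the last holds). Time passes only in rows, so rows that repeat a pose let the fingers close. It gives the time, the measured TCP pose, the force and the opening at its end, in the units of the state.
- manip.get_obs(): the state, without advancing time (a new reading comes with each control period).
- manip.snapshot(name): name is "scene" or "top" or "wrist"; returns the picture (400x640x3 uint8, red, green, blue); there is no depth.
- manip.camera_model(name): a dict with "camera_matrix" (3x3 intrinsics, pixels), "dist_coeffs" ([k1, k2, p1, p2, k3] as OpenCV has them; the pictures are not rectified), "rvec" (rotation vector, rad) and "tvec" (3), from world to camera coordinates, as OpenCV has them; the wrist camera has in their place "hand_eye" (4x4, takes a point from camera to tool coordinates, whose origin is the TCP and whose axes are the flange's). Camera axes: x right, y down, z forward; pixel columns grow to the right and rows downward; lengths in m; the calibration is good to about 2 mm. A picture is of the moment at which its call begins: read the wrist's pose just before it. camera_model takes no time and is no camera call.
- manip.sign_off(): hands the job in, once; it reports no verdict.
Trained networks look in the newest picture that a camera, given by its name, has taken for a name from the list of things; names that differ only in an ending like _2 or _b are one class to them, and where a whole thing is asked for, a point or a joint stands for the part that bears it (a point fixed in the world has none). Each returns a list of dicts, best first, with "confidence" (0 to 1); they miss things now and then, are a little off and sometimes report something else, mostly with a low value. They report only what shows in the picture. A call takes as long as a camera call. They do not tell look-alikes from the thing itself.
- manip.masks_of(name, camera): "region" (400x640 bool, what is visible of it) and "position" ([row, column] in pixels, amid what is visible of it).
The state is a dict: "time": time; "joint_positions": joint angles; "qvel": joint speeds; "joint_efforts": joint torques, N m; "tool_pos": TCP position; "eef_rot": TCP orientation; "contact_force": force on the tool from outside, world axes, zero at the start; "wrist_torque": the same for the moment, N m; "gripper_width": finger opening in m.
Only numpy, scipy, OpenCV 4.12 (cv2) and the standard library are available. Lean on these libraries where they do the work, as an engineer would, in place of code of your own. Each camera call takes 0.05 s, during which the arm holds its last target. There are 200 camera calls.

### The job

The tray of plywood rings has slid far back under the thick ledge of the stock unit. Draw the pull hook out of its sleeve and lay it down on the bench, let go, then take it by its wooden handle, feel gently under the ledge for the steel eye on the tray's front and pull the tray out with the hook until its front face stands past the ledge edge. Finally unhook it and lay the hook flat on the bench clear of the tray; move the tray with the hook only, and leave the loose hoop, jar and offcut where they are.

Things in the scene. Friction and masses are not known exactly. Their poses are not given: they have to be found in the camera images.
- rod_handle (a point): Centre of the pull hook's wooden handle, 90 mm long (x -45 to 45), 26 wide, 30 high. Hook 200 mm long, 0.19 kg, balancing in the handle's front half; x runs from handle to hook, z up. Lies on its handle, this point and the level shank 15 mm above the bench. At the start the handle is inside the sleeve, resting on the bench, centred to 5 mm; the last 100 mm of the hook sticks out.
- rod_shank (a point): Point on the axis of the hook's straight 10 mm square steel shank, 95 mm ahead of the handle centre (the shank runs from x = 45 to 155 there); exposed at the start, about 40 mm outside the sleeve's mouth. Same axes as rod_handle.
- rod_tip (a point): Free end of the hook's bent finger: a 10 mm square bar at x = 145 to 155 from the handle centre, bent square to the side (a plain L, no barb). It points along the hook's +y, level with the shank, and ends here, 35 mm from the shank's axis.
- sleeve: Fixed plywood sleeve that stores the hook: a tube lying on the bench, 110 mm long (x -55 to 55, open mouth at +x, closed behind), 56 wide and 49 high outside, 38 wide and 40 high inside; the bench is its floor. Origin on the bench under its middle; x points out of the mouth.
- ledge_edge (a point): Middle of the lower front edge of the fixed stock unit's plywood top (the ledge), 78 mm above the bench; top 320 mm wide, 40 thick, 340 deep. x points into the unit, y to the left seen from the robot, z up. Side walls from y = 145 to 160 mm on either side; the space below the ledge, 290 wide and 78 high, is free down to the bench as far as the eye and the tray.
- tray (a joint): Dark tray under the ledge, pulled out so far, m: 0 = front face 120 mm behind the ledge edge (start 0 to 0.02), 0.12 = flush with it, stop 0.16. Slides along -x of ledge_edge against 4 N; stays put. Off its face (270 mm wide, 68 high) stands the eye of 8 mm steel wire: hole 38 mm across, running along y; centre 35 mm out from the face and 35 mm above the bench.
- unit: Fixed plywood stock unit, its top the ledge; origin on the bench below ledge_edge, same axes. Hidden under the ledge, the tray's eye is clamped stiffly anywhere from y = -40 to 40 mm here: its place is not given, find it by touch, pressing lightly. It stands free of the bench, ledge and side walls, so a hook can pass beside it and then sideways through it.
- hoop_mid (a point): Middle of a loose plywood hoop, 100 mm outside, 18 mm thick, lying on the bench; bystander.
- jar_mid (a point): Middle of a loose grey jar, 66 mm across, 100 mm high, standing; bystander.
- offcut_mid (a point): Middle of a loose wood offcut, 100 x 45 x 18 mm, lying; bystander.
Things that resemble listed ones, but are neither listed nor needed, are in the scene too. Of the things that look like the sleeve, the middle-sized one is meant.

How it is judged:
By the outcome, as a careful person would: the job done as asked, in the order asked, and still so for the second after the job is handed in, with the robot touching nothing.
It also fails if it takes over 66 s, if anything falls off the work surface, if the arm or the gripper's body presses on something with over 40 N, if the wrist force passes 120 N, or if a joint passes its speed limit or range.

## Working session

There is one attempt and no reset: what is moved stays moved. The work goes in short steps, Python scripts to look and compute and a tool call to move; the robot and the scene stay as the last step left them, time stands still between calls to the robot, and variables do not carry over. Pictures are saved under pics/ and viewed, about 8 in all and at most 12, crops included, and the job is handed in when it is done.

Besides the shell and the picture viewer there is one more tool, called after "Call:" as a command line: name --argument value ..., lists and objects as JSON in quotes. move_arm: Moves the arm, as the interface text tells. Its arguments: {"type":"object","properties":{"commands":{"type":"array","items":{"type":"object","properties":{"slide":{"type":"array","items":{"type":"number"}},"turn":{"type":"number"},"hand":{"type":"number"}}}},"newtons":{"type":"number"}},"required":["commands"]}

```bash
ls; mkdir -p pics; python3 - <<'E'
from plant import manip
import cv2,numpy as np
o=manip.get_obs(); print({k:np.round(v,3).tolist() for k,v in o.items()}, manip.hold_point_z)
for c in ['scene','top']:
    im=manip.snapshot(c); cv2.imwrite(f'pics/{c}0.png',im[:,:,::-1])
    for n in ['sleeve','rod_handle','rod_shank','rod_tip','ledge_edge','unit','tray','hoop_mid','jar_mid','offcut_mid']:
        try:
            r=manip.masks_of(n,c); print(c,n,[(round(d['confidence'],2),np.round(d['position']).tolist(),int(d['region'].sum())) for d in r])
        except Exception as e: print(n,e)
    print(manip.camera_model(c))
E
python3 -c "
import cv2,numpy as np
a=cv2.imread('pics/scene0.png');b=cv2.imread('pics/top0.png')
cv2.imwrite('pics/both.png',cv2.resize(np.vstack([a,b]),None,fx=.75,fy=.75))"
```

```text
pics
{'time': 0.0, 'joint_positions': [1.174, 0.36, 1.511, 0.0, 1.273, -0.115], 'qvel': [-0.0, 0.0, -0.0, -0.001, 0.0, -0.001], 'joint_efforts': [0.001, -52.761, -27.862, -0.0, 0.013, -0.0], 'tool_pos': [0.167, 0.576, 0.23], 'eef_rot': [[-0.961, 0.278, -0.001], [0.278, 0.961, -0.002], [0.0, -0.002, -1.0]], 'contact_force': [-0.922, 0.903, -0.078], 'wrist_torque': [0.08, 0.008, 0.031], 'gripper_width': 0.085} 0.0187
scene sleeve [(0.95, [208.0, 208.0], 881), (0.95, [185.0, 162.0], 1516), (0.55, [245.0, 195.0], 481)]
scene rod_handle [(0.49, [200.0, 247.0], 141), (0.49, [176.0, 410.0], 420)]
scene rod_shank [(0.47, [200.0, 243.0], 158), (0.27, [207.0, 208.0], 836)]
scene rod_tip [(0.56, [200.0, 244.0], 144)]
scene ledge_edge [(0.73, [291.0, 401.0], 15721)]
scene unit [(0.89, [293.0, 401.0], 15558)]
scene tray []
scene hoop_mid [(0.92, [179.0, 410.0], 411)]
scene jar_mid [(0.84, [245.0, 249.0], 649)]
scene offcut_mid [(0.71, [203.0, 453.0], 445)]
{'camera_matrix': array([[432.49513697,   0.        , 314.03723508],
       [  0.        , 432.49513697, 198.43600243],
       [  0.        , 
[... 387 characters left out ...]
(0.59, [226.0, 402.0], 205)]
top rod_tip [(0.66, [228.0, 402.0], 169)]
top ledge_edge [(0.7, [79.0, 265.0], 15201)]
top unit [(0.89, [78.0, 266.0], 15157)]
top tray []
top hoop_mid [(0.93, [224.0, 183.0], 678), (0.72, [226.0, 407.0], 172)]
top jar_mid [(0.94, [156.0, 410.0], 591)]
top offcut_mid [(0.59, [179.0, 164.0], 624)]
{'camera_matrix': array([[520.10741678,   0.        , 326.34042483],
       [  0.        , 520.10741678, 193.80118795],
       [  0.        ,   0.        ,   1.        ]]), 'dist_coeffs': array([-0.00098479,  0.        ,  0.        ,  0.        ,  0.        ]), 'rvec': array([ 2.1548558 , -2.12582239,  0.14517098]), 'tvec': array([-0.06880891,  0.5228528 ,  1.39671679])}
```

View pics/both.png

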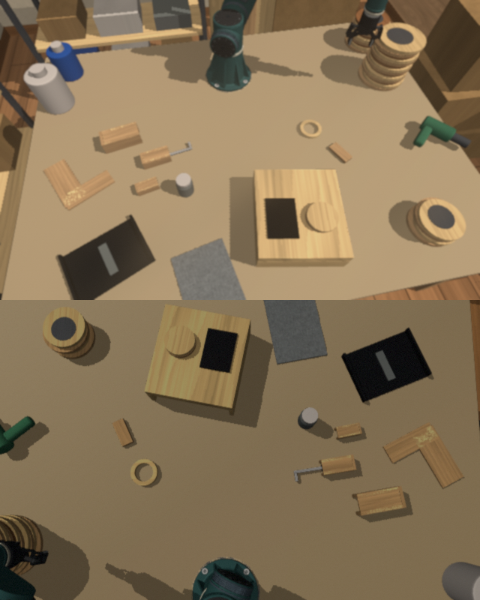

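The sleeve look-alikes in the top view (full-picture column,row) are the large one at (508,266), the middle one at (449,222) and the small one at (464,175). The middle one fits, because the hook sticks out of it. I'll confirm that in a crop.

```bash
cat > h.py <<'E'
from plant import manip
import cv2,numpy as np
def ext(c,pos=None,rot=None):
    m=manip.camera_model(c)
    K,D=m['camera_matrix'],m['dist_coeffs']
    if 'rvec' in m: R=cv2.Rodrigues(m['rvec'])[0]; t=m['tvec']
    else:
        o=manip.get_obs() if pos is None else None
        T=np.eye(4);T[:3,:3]=o['eef_rot'];T[:3,3]=o['tool_pos']
        W=np.linalg.inv(T@m['hand_eye']); R,t=W[:3,:3],W[:3,3]
    return K,D,R,t
def plane(E,uv,z):
    K,D,R,t=E
    n=cv2.undistortPoints(np.array(uv,float).reshape(-1,1,2),K,D)[:,0]
    d=np.c_[n,np.ones(len(n))]@R; c=-R.T@t
    return c+d*((z-c[2])/d[:,2])[:,None]
def proj(E,X):
    K,D,R,t=E
    return cv2.projectPoints(np.array(X,float).reshape(-1,1,3),cv2.Rodrigues(R)[0],t,K,D)[0][:,0]
E
python3 - <<'E'
from h import *
E=ext('top')
for n,uv,z in [('sleeveA',(449,222),.049),('big',(508,266),.05),('small',(464,175),.04),('hoop',(183,224),.009),('jar',(410,156),.05),('offcut',(164,179),.009),('rod',(402,228),.015)]:
    print(n,plane(E,[uv],z).round(3).tolist())
for c,z in (('top',.118),):
    r=manip.masks_of('unit',c)[0]['region'].astype(np.uint8)
    h=cv2.convexHull(np.argwhere(r)[:,::-1].astype(np.int32)); p=cv2.approxPolyDP(h,5,True)[:,0]
    print(p.tolist(),plane(E,p,z).round(3).tolist())
im=cv2.imread('pics/top0.png')
a=cv2.resize(im[185:265,380:500],None,fx=6,fy=6,interpolation=cv2.INTER_CUBIC)
cv2.imwrite('pics/crop1.png',a)
E
```

```text
sleeveA [[0.449, -0.395, 0.049]]
big [[0.333, -0.55, 0.05]]
small [[0.581, -0.441, 0.04]]
hoop [[0.437, 0.339, 0.009]]
jar [[0.63, -0.291, 0.05]]
offcut [[0.565, 0.4, 0.009]]
rod [[0.434, -0.273, 0.015]]
[[333, 27], [310, 153], [203, 133], [194, 123], [222, 6]] [[0.973, -0.074, 0.118], [0.62, -0.018, 0.118], [0.671, 0.267, 0.118], [0.698, 0.293, 0.118], [1.031, 0.232, 0.118]]
```

View pics/crop1.png

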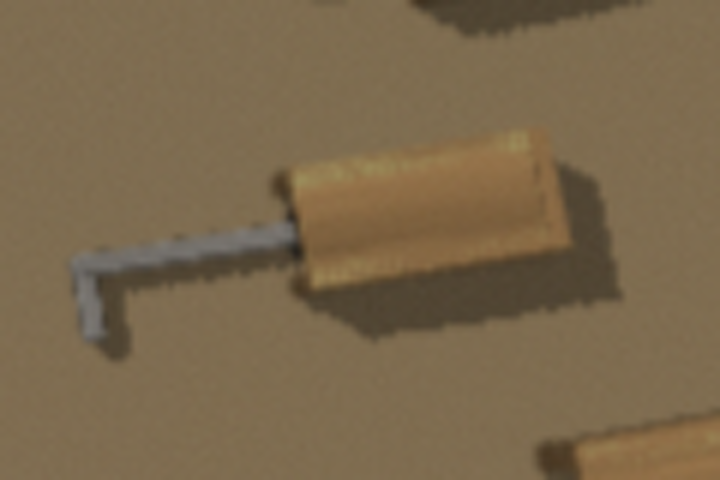

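```bash
cat > fit.py <<'E'
from h import *
from scipy.optimize import minimize
def box(x0,x1,y0,y1,z0,z1): return np.array([[x,y,z] for x in(x0,x1) for y in(y0,y1) for z in(z0,z1)],float)
def place(B,p):
    c,s=np.cos(p[2]),np.sin(p[2]); return np.c_[p[0]+c*B[:,0]-s*B[:,1],p[1]+s*B[:,0]+c*B[:,1],B[:,2]]
def fit(B,masks,p0,S=4):
    """masks: list of (E,mask); maximise overlap of the projected hull"""
    big=[(E,cv2.resize(m.astype(np.uint8),None,fx=S,fy=S,interpolation=cv2.INTER_NEAREST)) for E,m in masks]
    def f(p):
        r=0
        for E,m in big:
            h=cv2.convexHull(((proj(E,place(B,p))+.5)*S-.5).astype(np.float32))
            q=np.zeros_like(m); cv2.fillConvexPoly(q,np.round(h).astype(np.int32),1)
            r+=1-(q&m).sum()/(q|m).sum()
        return r
    b=minimize(f,p0,method='Nelder-Mead',options=dict(initial_simplex=np.array([p0]+[list(np.array(p0)+d) for d in np.diag([.02,.02,.1])]),xatol=1e-4,fatol=1e-4))
    return b.x,b.fun
E
python3 - <<'E'
from fit import *
Et,Es=ext('top'),ext('scene'); out={}
for n,B,uv,p0 in [('unit',box(0,.34,-.16,.16,0,.118),None,[.66,.13,-.18]),('sleeve',box(-.055,.055,-.028,.028,0,.049),(449,222),[.445,-.39,1.75])]:
    M={}
    for c,E in(('top',Et),('scene',Es)):
        L=manip.masks_of(n,c)
        t=None if uv is None else proj(E,[[*p0[:2],.03]])[0]
        d=L[0] if t is None else min(L,key=lambda d:np.hypot(d['position'][1]-t[0],d['position'][0]-t[1]))
        M[c]=(E,d['region'])
    for sel in (['top'],['scene'],['top','scene']):
        p,f=fit(B,[M[c] for c in sel],p0); print(n,sel,p.round(4),np.degrees(p[2]).round(2),round(f,3))
# rod points by hand from the crop
f=lambda x,y:(380+x/6-.4,185+y/6-.4)
print('tipend,elbow,exit',plane(Et,[f(92,340),f(88,263),f(293,237)],.015).round(4).tolist())
print('cams',(-Et[2].T@Et[3]).round(2),(-Es[2].T@Es[3]).round(2))
E
```

```text
unit ['top'] [ 0.675   0.1407 -0.1773] -10.16 0.047
unit ['scene'] [ 0.6753  0.1394 -0.1888] -10.82 0.02
unit ['top', 'scene'] [ 0.6747  0.1411 -0.1832] -10.5 0.07
sleeve ['top'] [ 0.4582 -0.405   1.7536] 100.48 0.058
sleeve ['scene'] [ 0.4589 -0.4054  1.7521] 100.39 0.085
sleeve ['top', 'scene'] [ 0.4585 -0.4052  1.7496] 100.25 0.143
tipend,elbow,exit [[0.397, -0.2528, 0.015], [0.4325, -0.2511, 0.015], [0.4458, -0.3458, 0.015]]
cams [ 0.31 -0.08  1.46] [ 1.25 -0.22  1.22]
```

Call:
move_arm --commands '[{"slide": [-0.4245, -0.2687, 0], "turn": 63.5, "hand": 100}, {"slide": [-0.4245, -0.2687, 0], "turn": 63.5, "hand": 100}, {"slide": [-0.4245, -0.2687, 0], "turn": 63.5, "hand": 100}, {"slide": [-0.4245, -0.2687, 0], "turn": 63.5, "hand": 100}, {"slide": [-0.4245, -0.2687, 0], "turn": 63.5, "hand": 100}, {"slide": [-0.4245, -0.2687, 0], "turn": 63.5, "hand": 100}, {"slide": [-0.4245, -0.2687, 0], "turn": 63.5, "hand": 100}, {"slide": [-0.4245, -0.2687, 0], "turn": 63.5, "hand": 100}]'

```text
time: 2.02
tool_pos: [0.3888, 0.3251, 0.2316]
eef_rot: [[-0.279, 0.96, 0.001], [0.96, 0.279, 0.0], [0.0, 0.001, -1.0]]
contact_force: [2.0, 1.1, -0.7]
gripper_width: 0.0857
```

```bash
cat > go.py <<'E'
import sys
from h import *
# go.py x y z angle_deg : slide and turn to a TCP pose
def go(x,y,z,a):
    o=manip.get_obs(); R=o['eef_rot']; d=R.T@(np.array([x,y,z])-o['tool_pos'])
    a0=np.degrees(np.arctan2(R[1,0],R[0,0])); t=-((a-a0+180)%360-180)
    print('t',round(o['time'],2),'pos',o['tool_pos'].round(4),'ang',a0.round(1),'F',o['contact_force'].round(1),'w',round(o['gripper_width'],4),'q',np.round(o['joint_positions'],2))
    print('slide',d.round(4).tolist(),'turn',round(t,1),'rows',np.ceil(max(np.linalg.norm(d)/.0417,abs(t)/7.16)))
if __name__=='__main__': go(*map(float,sys.argv[1:5]))
E
python3 go.py .44 -.30 .15 100.4
```

```text
t 2.02 pos [0.3888 0.3251 0.2316] ang 106.2 F [ 2.   1.1 -0.7] w 0.0857 q [ 0.56  0.22  1.71 -0.    1.21  0.28]
slide [-0.6146, -0.1255, 0.0814] turn 5.8 rows 16.0
```

Call:
move_arm --commands '[{"slide": [-0.6146, -0.1255, 0.0814], "turn": 5.8}, {"slide": [-0.6146, -0.1255, 0.0814], "turn": 5.8}, {"slide": [-0.6146, -0.1255, 0.0814], "turn": 5.8}, {"slide": [-0.6146, -0.1255, 0.0814], "turn": 5.8}, {"slide": [-0.6146, -0.1255, 0.0814], "turn": 5.8}, {"slide": [-0.6146, -0.1255, 0.0814], "turn": 5.8}, {"slide": [-0.6146, -0.1255, 0.0814], "turn": 5.8}, {"slide": [-0.6146, -0.1255, 0.0814], "turn": 5.8}]'

```text
validation failed for argument at $.co...
```

```bash
python3 go.py .44 -.30 .15 100.4
```

```text
t 2.02 pos [0.3888 0.3251 0.2316] ang 106.2 F [ 2.   1.1 -0.7] w 0.0857 q [ 0.56  0.22  1.71 -0.    1.21  0.28]
slide [-0.6146, -0.1255, 0.0814] turn 5.8 rows 16.0
```

Call:
move_arm --commands '[{"slide": [-0.6146, -0.1255, 0.0814], "turn": 5.8, "hand": 100}, {"slide": [-0.6146, -0.1255, 0.0814], "turn": 5.8, "hand": 100}, {"slide": [-0.6146, -0.1255, 0.0814], "turn": 5.8, "hand": 100}, {"slide": [-0.6146, -0.1255, 0.0814], "turn": 5.8, "hand": 100}, {"slide": [-0.6146, -0.1255, 0.0814], "turn": 5.8, "hand": 100}, {"slide": [-0.6146, -0.1255, 0.0814], "turn": 5.8, "hand": 100}, {"slide": [-0.6146, -0.1255, 0.0814], "turn": 5.8, "hand": 100}, {"slide": [-0.6146, -0.1255, 0.0814], "turn": 5.8, "hand": 100}]'

```text
time: 2.68
tool_pos: [0.4166, -0.0045, 0.1885]
eef_rot: [[-0.187, 0.982, 0.001], [0.982, 0.187, -0.0], [-0.0, 0.001, -1.0]]
contact_force: [0.2, 0.8, 0.1]
gripper_width: 0.0855
```

```bash
python3 go.py .44 -.30 .15 100.4
```

```text
t 2.68 pos [ 0.4166 -0.0045  0.1885] ang 100.8 F [0.2 0.8 0.1] w 0.0855 q [-0.18  0.14  1.94 -0.    1.06 -0.36]
slide [-0.2946, -0.0323, 0.0386] turn 0.4 rows 8.0
```

Call:
move_arm --commands '[{"slide": [-0.295, -0.032, 0.0386], "turn": 0.4, "hand": 100}, {"slide": [-0.295, -0.032, 0.0386], "turn": 0.4, "hand": 100}, {"slide": [-0.295, -0.032, 0.0386], "turn": 0.4, "hand": 100}, {"slide": [-0.295, -0.032, 0.0386], "turn": 0.4, "hand": 100}, {"slide": [-0.295, -0.032, 0.0386], "turn": 0.4, "hand": 100}, {"slide": [-0.295, -0.032, 0.0386], "turn": 0.4, "hand": 100}, {"slide": [-0.295, -0.032, 0.0386], "turn": 0.4, "hand": 100}, {"slide": [-0.295, -0.032, 0.0386], "turn": 0.4, "hand": 100}]'

```text
time: 3.35
tool_pos: [0.4417, -0.3055, 0.1497]
eef_rot: [[-0.177, 0.984, 0.003], [0.984, 0.177, -0.005], [-0.005, 0.002, -1.0]]
contact_force: [0.6, -0.4, 0.5]
gripper_width: 0.0853
```

```bash
cat > wr.py <<'E'
import sys
from fit import *
# wrist picture with the sleeve and hook models overlaid; args: name hx hy ang_deg
name=sys.argv[1]; hp=[float(sys.argv[2]),float(sys.argv[3]),np.radians(float(sys.argv[4]))]
E=ext('wrist'); im=manip.snapshot('wrist')[:,:,::-1].copy(); cv2.imwrite(f'pics/{name}_raw.png',im)
for B,col in [(box(-.045,.045,-.013,.013,0,.03),(0,255,0)),(box(.045,.155,-.005,.005,.01,.02),(255,0,0)),(box(.145,.155,-.005,.035,.01,.02),(0,0,255))]:
    q=proj(E,place(B,hp)).astype(int)
    for i in range(8):
        for j in range(i):
            if bin(i^j).count('1')==1: cv2.line(im,tuple(map(int,q[i])),tuple(map(int,q[j])),col,1)
cv2.imwrite(f'pics/{name}.png',im)
print(manip.get_obs()['tool_pos'].round(4))
for n in ['rod_tip','rod_shank','rod_handle']: 
  for d in manip.masks_of(n,'wrist'): print(n,round(d['confidence'],2),d['position'],plane(E,[d['position'][::-1]],.015).round(4).tolist())
E
python3 wr.py w1 .4585 -.405 100.4; cat /dev/null
```

```text
[ 0.4413 -0.3037  0.1496]
rod_tip 0.95 [169.3, 317.7] [[0.437, -0.2854, 0.015]]
rod_shank 0.75 [168.2, 317.4] [[0.4366, -0.2845, 0.015]]
rod_shank 0.21 [289.3, 317.2] [[0.4588, -0.4098, 0.015]]
rod_handle 0.71 [167.6, 319.1] [[0.438, -0.2837, 0.015]]
```

View pics/w1.png

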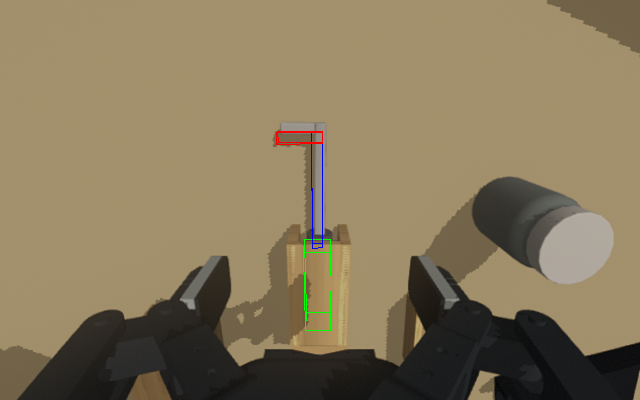

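The picture shows the middle sleeve with the hook's shank leaving its mouth at (318,235), the elbow at (320,128) and the finger end at (280,128). The hook sits about 7 mm farther out and 2 mm further right than the sleeve centre implies. I'm going down onto the shank.

Call:
move_arm --commands '[{"slide": [0, 0.001, 0.04], "turn": 0, "hand": 100}, {"slide": [0, 0.001, 0.08], "turn": 0, "hand": 100}, {"slide": [0, 0.001, 0.115], "turn": 0, "hand": 100}, {"slide": [0, 0.001, 0.135], "turn": 0, "hand": 60}, {"slide": [0, 0.001, 0.1445], "turn": 0, "hand": 30}, {"slide": [0, 0.001, 0.1445], "turn": 0, "hand": 20}, {"slide": [0, 0.001, 0.1445], "turn": 0, "hand": 0}, {"slide": [0, 0.001, 0.1445], "turn": 0, "hand": 0}]' --newtons 90

```text
time: 4.22
tool_pos: [0.4424, -0.2984, 0.0069]
eef_rot: [[-0.181, 0.984, 0.002], [0.984, 0.181, -0.002], [-0.002, 0.002, -1.0]]
contact_force: [0.3, -0.4, -0.2]
gripper_width: 0.0255
```

Call:
move_arm --commands '[{"slide": [0, 0, 0], "turn": 0, "hand": 0}, {"slide": [0, 0, 0], "turn": 0, "hand": 0}, {"slide": [0, 0, 0], "turn": 0, "hand": 0}]'

```text
time: 4.47
tool_pos: [0.4422, -0.2987, 0.0067]
eef_rot: [[-0.18, 0.984, 0.002], [0.984, 0.18, -0.002], [-0.002, 0.002, -1.0]]
contact_force: [0.5, 1.2, 4.1]
gripper_width: 0.0071
```

Call:
move_arm --commands '[{"slide": [0, 0, 0], "turn": 0, "hand": 0}, {"slide": [0, 0, 0], "turn": 0, "hand": 0}, {"slide": [0.005, 0, 0], "turn": 0, "hand": 0}]'

```text
time: 4.72
tool_pos: [0.4423, -0.2957, 0.0065]
eef_rot: [[-0.18, 0.984, 0.004], [0.984, 0.18, -0.004], [-0.005, 0.003, -1.0]]
contact_force: [-0.6, -4.1, 3.6]
gripper_width: 0.0071
```

```bash
python3 wr.py w2 .460 -.393 100.4; python3 -c "
import cv2
a=cv2.imread('pics/w2.png')
cv2.imwrite('pics/w2c.png',cv2.resize(a[100:400,170:470],None,fx=2,fy=2))"
```

```text
[ 0.4417 -0.2945  0.0063]
rod_tip 0.72 [206.9, 316.5] [[0.4353, -0.2643, 0.015]]
rod_shank 0.58 [203.6, 312.3] [[0.4331, -0.2631, 0.015]]
rod_handle 0.64 [204.0, 315.4] [[0.4345, -0.263, 0.015]]
```

View pics/w2c.png

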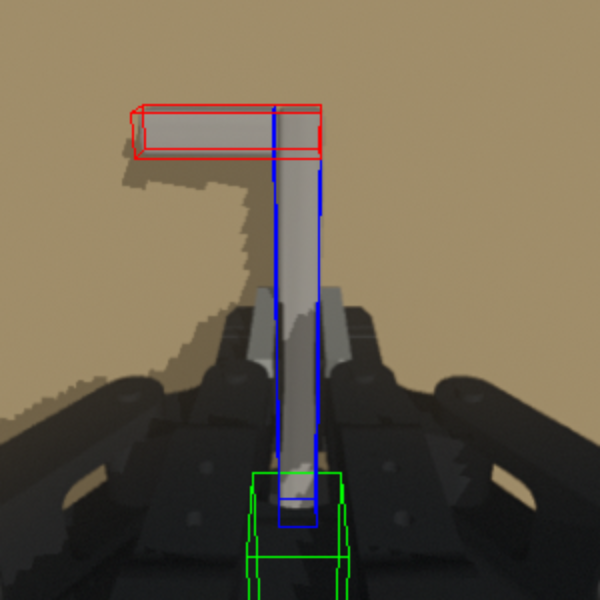

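The hook's shank is gripped between the pads, its finger at crop (150,130), and the overlay fits. I'm drawing it straight out.

Call:
move_arm --commands '[{"slide": [0.015, 0, 0], "turn": 0, "hand": 0}, {"slide": [0.035, 0, 0], "turn": 0, "hand": 0}, {"slide": [0.06, 0, 0], "turn": 0, "hand": 0}, {"slide": [0.085, 0, 0], "turn": 0, "hand": 0}, {"slide": [0.11, 0, 0], "turn": 0, "hand": 0}, {"slide": [0.13, 0, 0], "turn": 0, "hand": 0}, {"slide": [0.13, 0, -0.02], "turn": 0, "hand": 0}, {"slide": [0.13, 0, -0.05], "turn": 0, "hand": 0}]'

```text
time: 5.58
tool_pos: [0.4132, -0.1621, 0.0535]
eef_rot: [[-0.181, 0.983, -0.008], [0.983, 0.181, 0.005], [0.006, -0.007, -1.0]]
contact_force: [1.3, -0.4, -1.8]
gripper_width: 0.0076
```

```bash
python3 - <<'E'
import numpy as np
from go import go
e=np.array([.675,.140]);c,s=np.cos(np.radians(-10.5)),np.sin(np.radians(-10.5))
p=e+np.array([[c,-s],[s,c]])@[-.22+.10,-.09]; print(p)
go(p[0],p[1],.056,-10.5)
E
```

```text
[0.54060821 0.07337532]
t 5.58 pos [ 0.4132 -0.1621  0.0535] ang 100.4 F [ 1.3 -0.4 -1.8] w 0.0076 q [-0.53  0.41  2.02  0.    0.72 -0.71]
slide [0.2086, 0.168, -0.0024] turn 110.9 rows 16.0
```

Call:
move_arm --commands '[{"slide": [0.04, 0.03, 0], "turn": 7, "hand": 0}, {"slide": [0.06, 0.05, 0], "turn": 14, "hand": 0}, {"slide": [0.08, 0.06, 0], "turn": 21, "hand": 0}, {"slide": [0.1, 0.08, 0], "turn": 28, "hand": 0}, {"slide": [0.12, 0.1, 0], "turn": 35, "hand": 0}, {"slide": [0.14, 0.11, 0], "turn": 42, "hand": 0}, {"slide": [0.16, 0.13, 0], "turn": 49, "hand": 0}, {"slide": [0.18, 0.14, 0], "turn": 56, "hand": 0}]'

```text
time: 6.25
tool_pos: [0.5233, 0.0383, 0.0549]
eef_rot: [[0.704, 0.71, -0.0], [0.71, -0.704, 0.0], [0.0, -0.0, -1.0]]
contact_force: [1.4, 0.9, -1.9]
gripper_width: 0.0068
```

```bash
python3 go.py .5406 .0734 .056 -10.5
```

```text
t 6.25 pos [0.5233 0.0383 0.0549] ang 45.3 F [ 1.4  0.9 -1.9] w 0.0068 q [-0.06  0.48  1.85  0.    0.81  0.72]
slide [0.0371, -0.0124, -0.0011] turn 55.8 rows 8.0
```

Call:
move_arm --commands '[{"slide": [0.01, 0, 0], "turn": 7, "hand": 0}, {"slide": [0.015, 0, 0], "turn": 14, "hand": 0}, {"slide": [0.02, 0, 0], "turn": 21, "hand": 0}, {"slide": [0.025, 0, 0], "turn": 28, "hand": 0}, {"slide": [0.03, -0.005, 0], "turn": 35, "hand": 0}, {"slide": [0.035, -0.01, 0], "turn": 42, "hand": 0}, {"slide": [0.037, -0.012, 0], "turn": 49, "hand": 0}, {"slide": [0.037, -0.012, 0], "turn": 55.8, "hand": 0}]'

```text
time: 6.92
tool_pos: [0.5382, 0.0724, 0.0545]
eef_rot: [[0.983, -0.182, -0.003], [-0.182, -0.983, 0.0], [-0.003, 0.0, -1.0]]
contact_force: [-0.8, -0.0, -1.1]
gripper_width: 0.0071
```

Call:
move_arm --commands '[{"slide": [0, 0, 0], "turn": 0, "hand": 0}, {"slide": [0, 0, 0.02], "turn": 0, "hand": 0}, {"slide": [0, 0, 0.035], "turn": 0, "hand": 0}, {"slide": [0, 0, 0.043], "turn": 0, "hand": 0}, {"slide": [0, 0, 0.048], "turn": 0, "hand": 0}, {"slide": [0, 0, 0.048], "turn": 0, "hand": 0}]'

```text
time: 7.42
tool_pos: [0.5382, 0.0715, 0.0066]
eef_rot: [[0.985, -0.175, -0.004], [-0.175, -0.985, -0.0], [-0.003, 0.001, -1.0]]
contact_force: [-3.8, -0.3, 3.7]
gripper_width: 0.007
```

Call:
move_arm --commands '[{"slide": [0, 0, 0], "turn": 0, "hand": 30}, {"slide": [0, 0, 0], "turn": 0, "hand": 100}, {"slide": [0, 0, 0], "turn": 0, "hand": 100}, {"slide": [0, 0, 0], "turn": 0, "hand": 100}, {"slide": [0, 0, -0.04], "turn": 0, "hand": 100}, {"slide": [0, 0, -0.08], "turn": 0, "hand": 100}, {"slide": [-0.04, 0, -0.12], "turn": 0, "hand": 100}, {"slide": [-0.075, 0, -0.14], "turn": 0, "hand": 100}]'

```text
time: 8.08
tool_pos: [0.4804, 0.0829, 0.1431]
eef_rot: [[0.984, -0.177, 0.007], [-0.177, -0.984, 0.0], [0.007, -0.001, -1.0]]
contact_force: [0.2, 0.0, -0.2]
gripper_width: 0.0852
```

```bash
python3 wr.py w3 .440 .090 -10.2
```

```text
[0.4712 0.0842 0.145 ]
rod_tip 0.92 [201.2, 319.2] [[0.4735, 0.0846, 0.015]]
rod_shank 0.76 [194.6, 317.2] [[0.48, 0.0853, 0.015]]
rod_handle 0.63 [197.5, 318.8] [[0.4771, 0.0843, 0.015]]
```

View pics/w3.png

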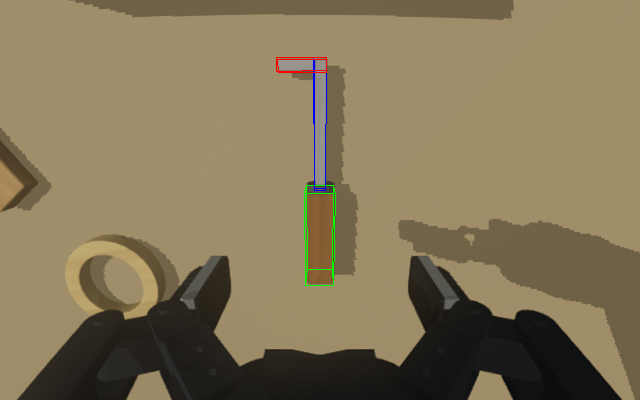

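The overlay fits the free-lying hook: handle at (320,235), finger end at (278,65). I'm taking the handle 15 mm behind its centre, so the gripper's body stays clear of the ledge.

Call:
move_arm --commands '[{"slide": [-0.035, 0, 0.03], "turn": 0, "hand": 100}, {"slide": [-0.047, 0, 0.07], "turn": 0, "hand": 100}, {"slide": [-0.047, 0, 0.105], "turn": 0, "hand": 100}, {"slide": [-0.047, 0, 0.13], "turn": 0, "hand": 80}, {"slide": [-0.047, 0, 0.14], "turn": 0, "hand": 60}, {"slide": [-0.047, 0, 0.14], "turn": 0, "hand": 40}, {"slide": [-0.047, 0, 0.14], "turn": 0, "hand": 0}, {"slide": [-0.047, 0, 0.14], "turn": 0, "hand": 0}]' --newtons 100

```text
time: 8.95
tool_pos: [0.4314, 0.0912, 0.0001]
eef_rot: [[0.984, -0.177, 0.001], [-0.177, -0.984, -0.0], [0.001, -0.0, -1.0]]
contact_force: [-1.2, -4.4, 13.0]
gripper_width: 0.0258
```

Call:
move_arm --commands '[{"slide": [0, 0, 0], "turn": 0, "hand": 0}, {"slide": [0, 0, 0], "turn": 0, "hand": 0}, {"slide": [0, 0, 0], "turn": 0, "hand": 0}, {"slide": [0, 0, -0.005], "turn": 0, "hand": 0}, {"slide": [0, 0, -0.02], "turn": 0, "hand": 0}]'

```text
time: 9.37
tool_pos: [0.4292, 0.0912, 0.0195]
eef_rot: [[0.984, -0.177, -0.003], [-0.177, -0.984, -0.0], [-0.003, 0.001, -1.0]]
contact_force: [0.1, -0.3, -2.6]
gripper_width: 0.0246
```

```bash
python3 - <<'E'
import numpy as np
from h import *
for _ in range(5):
    manip.snapshot('wrist'); o=manip.get_obs(); print(o['tool_pos'].round(4),o['contact_force'].round(2),o['wrist_torque'].round(2),o['gripper_width'].round(4))
im=manip.snapshot('top'); cv2.imwrite('pics/t2.png',cv2.resize(im[100:260,180:420,::-1],None,fx=2.5,fy=2.5))
im=manip.snapshot('wrist'); cv2.imwrite('pics/w4.png',im[:,:,::-1])
E
```

```text
Traceback (most recent call last):
AttributeError: 'float' object has no attribute 'round'
```

```bash
cat > st.py <<'E'
from h import *
# mean force over a few camera calls, and position in the unit's frame
def st(n=4):
    F=[];T=[]
    for _ in range(n):
        manip.snapshot('wrist'); o=manip.get_obs(); F.append(o['contact_force']); T.append(o['wrist_torque'])
    a=np.radians(-10.5); R=np.array([[np.cos(a),-np.sin(a)],[np.sin(a),np.cos(a)]])
    print('t',round(o['time'],2),'pos',o['tool_pos'].round(4),'local',(R.T@(o['tool_pos'][:2]-[.675,.140])).round(4),'Flocal',(R.T@np.mean(F,0)[:2]).round(2),'Fz',np.mean(F,0)[2].round(2),'sd',np.std(F,0).round(2),'T',np.mean(T,0).round(3),'w',round(o['gripper_width'],4))
if __name__=='__main__': st()
E
python3 st.py; python3 - <<'E'
from fit import *
E=ext('wrist'); im=manip.snapshot('wrist')[:,:,::-1].copy()
o=manip.get_obs(); R=o['eef_rot']
for B,col in [(box(-.045,.045,-.013,.013,-.015,.015),(0,255,0)),(box(.045,.155,-.005,.005,-.005,.005),(255,0,0)),(box(.145,.155,-.005,.035,-.005,.005),(0,0,255))]:
    W=o['tool_pos']+(B*[1,-1,-1]+[.011,0,-.015])@R.T
    q=proj(E,W).astype(int)
    for i in range(8):
        for j in range(i):
            if bin(i^j).count('1')==1: cv2.line(im,tuple(map(int,q[i])),tuple(map(int,q[j])),col,1)
cv2.imwrite('pics/w4.png',cv2.resize(im[50:350,200:440],None,fx=2,fy=2))
E
```

```text
t 9.62 pos [0.4306 0.0913 0.0201] local [-0.2315 -0.0924] Flocal [0.28 0.11] Fz -2.53 sd [0.38 0.27 0.41] T [ 0.009  0.079 -0.013] w 0.0246
```

View pics/w4.png

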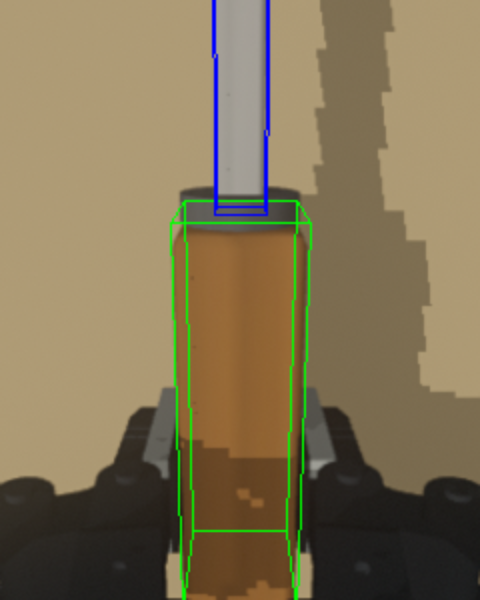

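Call:
move_arm --commands '[{"slide": [0.02, 0.005, 0], "turn": 0, "hand": 0}, {"slide": [0.05, 0.005, 0], "turn": 0, "hand": 0}, {"slide": [0.08, 0.005, 0], "turn": 0, "hand": 0}, {"slide": [0.11, 0.005, 0], "turn": 0, "hand": 0}, {"slide": [0.135, 0.005, 0], "turn": 0, "hand": 0}, {"slide": [0.145, 0.005, 0], "turn": 0, "hand": 0}, {"slide": [0.15, 0.005, 0], "turn": 0, "hand": 0}, {"slide": [0.15, 0.005, 0], "turn": 0, "hand": 0}]'

```text
time: 10.33
tool_pos: [0.5768, 0.0598, 0.0192]
eef_rot: [[0.984, -0.177, -0.001], [-0.177, -0.984, -0.0], [-0.001, 0.0, -1.0]]
contact_force: [-0.2, -0.0, -1.4]
gripper_width: 0.0246
```

```bash
python3 st.py
```

```text
t 10.53 pos [0.5747 0.0603 0.0195] local [-0.0841 -0.0967] Flocal [-0.8  -0.33] Fz -2.4 sd [0.43 0.4  0.61] T [-0.026  0.082 -0.044] w 0.0247
```

Call:
move_arm --commands '[{"slide": [0.003, 0, 0], "turn": 0, "hand": 0}, {"slide": [0.006, 0, 0], "turn": 0, "hand": 0}, {"slide": [0.009, 0, 0], "turn": 0, "hand": 0}, {"slide": [0.012, 0, 0], "turn": 0, "hand": 0}, {"slide": [0.014, 0, 0], "turn": 0, "hand": 0}, {"slide": [0.016, 0, 0], "turn": 0, "hand": 0}]'

```text
time: 11.03
tool_pos: [0.5933, 0.057, 0.02]
eef_rot: [[0.984, -0.177, 0.0], [-0.177, -0.984, -0.0], [0.0, 0.0, -1.0]]
contact_force: [0.2, 0.9, -2.8]
gripper_width: 0.0244
```

Call:
move_arm --commands '[{"slide": [0.001, 0, 0], "turn": 0, "hand": 0}, {"slide": [0.002, 0, 0], "turn": 0, "hand": 0}, {"slide": [0.003, 0, 0], "turn": 0, "hand": 0}, {"slide": [0.004, 0, 0], "turn": 0, "hand": 0}]'

```text
time: 11.37
tool_pos: [0.5967, 0.0564, 0.0199]
eef_rot: [[0.984, -0.177, -0.0], [-0.177, -0.984, -0.0], [-0.0, 0.0, -1.0]]
contact_force: [0.9, 0.5, -1.1]
gripper_width: 0.0245
```

```bash
python3 st.py
```

```text
t 11.57 pos [0.5968 0.0564 0.02  ] local [-0.0617 -0.0965] Flocal [-0.03  0.23] Fz -2.17 sd [0.37 0.1  0.48] T [ 0.018  0.082 -0.001] w 0.0244
```

Call:
move_arm --commands '[{"slide": [0.001, 0, 0], "turn": 0, "hand": 0}, {"slide": [0.002, 0, 0], "turn": 0, "hand": 0}, {"slide": [0.003, 0, 0], "turn": 0, "hand": 0}, {"slide": [0.004, 0, 0], "turn": 0, "hand": 0}, {"slide": [0.004, 0, 0], "turn": 0, "hand": 0}]'

```text
time: 11.98
tool_pos: [0.6001, 0.0557, 0.0198]
eef_rot: [[0.984, -0.177, -0.001], [-0.177, -0.984, -0.0], [-0.001, 0.0, -1.0]]
contact_force: [-3.8, 0.0, -0.7]
gripper_width: 0.0247
```

Call:
move_arm --commands '[{"slide": [0.001, 0, 0], "turn": 0, "hand": 0}, {"slide": [0.002, 0, 0], "turn": 0, "hand": 0}, {"slide": [0.003, 0, 0], "turn": 0, "hand": 0}, {"slide": [0.004, 0, 0], "turn": 0, "hand": 0}, {"slide": [0.004, 0, 0], "turn": 0, "hand": 0}]'

```text
time: 12.4
tool_pos: [0.6049, 0.0549, 0.0199]
eef_rot: [[0.984, -0.177, -0.0], [-0.177, -0.984, -0.0], [-0.0, 0.0, -1.0]]
contact_force: [-3.3, 0.9, -2.0]
gripper_width: 0.0244
```

```bash
python3 st.py
```

```text
t 12.6 pos [0.6049 0.0549 0.0199] local [-0.0534 -0.0965] Flocal [-2.56 -0.05] Fz -2.95 sd [0.38 0.76 0.6 ] T [0.06  0.589 0.003] w 0.0249
```

Call:
move_arm --commands '[{"slide": [-0.015, 0, 0], "turn": 0, "hand": 0}, {"slide": [-0.03, 0, 0], "turn": 0, "hand": 0}, {"slide": [-0.03, -0.008, 0], "turn": 0, "hand": 0}, {"slide": [-0.03, -0.015, 0], "turn": 0, "hand": 0}, {"slide": [-0.03, -0.02, 0], "turn": 0, "hand": 0}, {"slide": [-0.03, -0.024, 0], "turn": 0, "hand": 0}]'

```text
time: 13.1
tool_pos: [0.5817, 0.0847, 0.0205]
eef_rot: [[0.984, -0.176, 0.003], [-0.176, -0.984, 0.0], [0.003, -0.001, -1.0]]
contact_force: [0.7, -0.5, -3.0]
gripper_width: 0.0245
```

Call:
move_arm --commands '[{"slide": [0, -0.004, 0], "turn": 0, "hand": 0}, {"slide": [0, -0.008, 0], "turn": 0, "hand": 0}, {"slide": [0, -0.012, 0], "turn": 0, "hand": 0}, {"slide": [0, -0.016, 0], "turn": 0, "hand": 0}]'

```text
time: 13.43
tool_pos: [0.5825, 0.1, 0.0199]
eef_rot: [[0.984, -0.177, 0.0], [-0.177, -0.984, -0.0], [0.0, 0.0, -1.0]]
contact_force: [-0.5, 0.3, -1.9]
gripper_width: 0.0248
```

```bash
python3 st.py
```

```text
t 13.63 pos [0.5822 0.0997 0.0199] local [-0.0839 -0.0566] Flocal [-0.39 -0.41] Fz -2.44 sd [0.42 0.49 0.23] T [ 0.009  0.06  -0.006] w 0.0244
```

Call:
move_arm --commands '[{"slide": [0, -0.003, 0], "turn": 0, "hand": 0}, {"slide": [0, -0.006, 0], "turn": 0, "hand": 0}, {"slide": [0, -0.009, 0], "turn": 0, "hand": 0}, {"slide": [0, -0.012, 0], "turn": 0, "hand": 0}]'

```text
time: 13.97
tool_pos: [0.5844, 0.1117, 0.02]
eef_rot: [[0.984, -0.177, -0.0], [-0.177, -0.984, -0.0], [-0.0, 0.0, -1.0]]
contact_force: [-0.3, 0.5, -2.6]
gripper_width: 0.0249
```

```bash
python3 st.py
```

```text
t 14.17 pos [0.5843 0.1116 0.02  ] local [-0.084  -0.0445] Flocal [ 0.14 -0.2 ] Fz -1.71 sd [0.52 0.47 0.3 ] T [ 0.021  0.065 -0.018] w 0.0246
```

Call:
move_arm --commands '[{"slide": [0, -0.003, 0], "turn": 0, "hand": 0}, {"slide": [0, -0.006, 0], "turn": 0, "hand": 0}, {"slide": [0, -0.009, 0], "turn": 0, "hand": 0}, {"slide": [0, -0.012, 0], "turn": 0, "hand": 0}]'

```text
time: 14.5
tool_pos: [0.5866, 0.1236, 0.02]
eef_rot: [[0.984, -0.177, 0.0], [-0.177, -0.984, -0.0], [0.0, 0.0, -1.0]]
contact_force: [0.5, 0.2, -1.4]
gripper_width: 0.0248
```

```bash
python3 st.py
```

```text
t 14.7 pos [0.5864 0.1234 0.0199] local [-0.084  -0.0325] Flocal [ 0.24 -0.09] Fz -2.09 sd [0.57 0.44 0.5 ] T [ 0.018  0.085 -0.015] w 0.0246
```

Call:
move_arm --commands '[{"slide": [0, -0.003, 0], "turn": 0, "hand": 0}, {"slide": [0, -0.006, 0], "turn": 0, "hand": 0}, {"slide": [0, -0.009, 0], "turn": 0, "hand": 0}, {"slide": [0, -0.012, 0], "turn": 0, "hand": 0}]'

```text
time: 15.03
tool_pos: [0.5884, 0.1346, 0.0199]
eef_rot: [[0.984, -0.178, -0.001], [-0.178, -0.984, -0.001], [-0.0, 0.001, -1.0]]
contact_force: [-1.0, -10.2, -2.2]
gripper_width: 0.0245
```

```bash
python3 st.py
```

```text
t 15.23 pos [0.5883 0.134  0.0199] local [-0.0841 -0.0217] Flocal [ 0.92 -7.39] Fz -1.26 sd [0.45 0.7  0.32] T [-1.183  0.068 -1.02 ] w 0.0246
```

Contact: the ratio of wrist moment to force gives a lever of 138 mm. That is where the eye's front wire would meet the shank; a tip contact would give about 163 mm. So the finger is through the eye. I'm backing off 4 mm and pulling.

Call:
move_arm --commands '[{"slide": [0, 0.004, 0], "turn": 0, "hand": 0}, {"slide": [-0.008, 0.004, 0], "turn": 0, "hand": 0}, {"slide": [-0.014, 0.004, 0], "turn": 0, "hand": 0}, {"slide": [-0.02, 0.004, 0], "turn": 0, "hand": 0}, {"slide": [-0.03, 0.004, 0], "turn": 0, "hand": 0}, {"slide": [-0.04, 0.004, 0], "turn": 0, "hand": 0}]'

```text
time: 15.73
tool_pos: [0.5496, 0.1385, 0.0204]
eef_rot: [[0.984, -0.177, 0.003], [-0.177, -0.984, 0.0], [0.003, -0.001, -1.0]]
contact_force: [5.2, -1.4, -3.6]
gripper_width: 0.0248
```

```bash
python3 st.py
```

```text
t 15.93 pos [0.5476 0.1386 0.02  ] local [-0.125  -0.0246] Flocal [-0.47  0.79] Fz -1.76 sd [0.39 0.27 0.38] T [ 0.035 -0.051  0.038] w 0.0246
```

Call:
move_arm --commands '[{"slide": [-0.012, 0, 0], "turn": 0, "hand": 0}, {"slide": [-0.024, 0, 0], "turn": 0, "hand": 0}, {"slide": [-0.038, 0, 0], "turn": 0, "hand": 0}, {"slide": [-0.052, 0, 0], "turn": 0, "hand": 0}, {"slide": [-0.066, 0, 0], "turn": 0, "hand": 0}, {"slide": [-0.08, 0, 0], "turn": 0, "hand": 0}, {"slide": [-0.092, 0, 0], "turn": 0, "hand": 0}]'

```text
time: 16.52
tool_pos: [0.4598, 0.1549, 0.0204]
eef_rot: [[0.984, -0.176, 0.004], [-0.176, -0.984, 0.001], [0.004, -0.001, -1.0]]
contact_force: [5.6, 0.1, -3.8]
gripper_width: 0.0246
```

Call:
move_arm --commands '[{"slide": [-0.007, 0, 0], "turn": 0, "hand": 0}, {"slide": [-0.013, 0, 0], "turn": 0, "hand": 0}, {"slide": [-0.018, 0, 0], "turn": 0, "hand": 0}, {"slide": [-0.018, 0, 0], "turn": 0, "hand": 0}]'

```text
time: 16.85
tool_pos: [0.4397, 0.1578, 0.0201]
eef_rot: [[0.984, -0.176, -0.0], [-0.176, -0.984, -0.0], [-0.0, 0.0, -1.0]]
contact_force: [1.9, 0.0, -0.2]
gripper_width: 0.0248
```

```bash
python3 st.py; python3 - <<'E'
from h import *
a=manip.snapshot('wrist')[:,:,::-1]; b=manip.snapshot('top')[:,:,::-1]
b=cv2.resize(b[0:200,170:370],(400,400),interpolation=cv2.INTER_CUBIC)
cv2.imwrite('pics/w5.png',np.hstack([a[:,120:520],b]))
E
```

```text
t 17.05 pos [0.4398 0.1575 0.0198] local [-0.2345 -0.0257] Flocal [0.89 0.4 ] Fz -1.38 sd [0.27 0.16 0.28] T [ 0.014 -0.261  0.052] w 0.0243
```

View pics/w5.png

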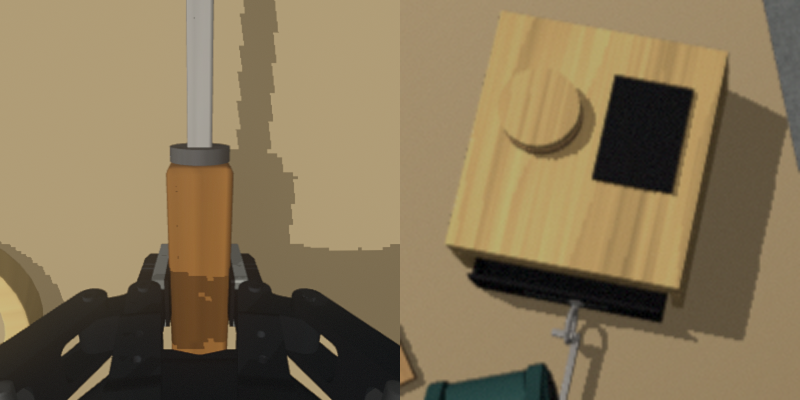

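The wrist view shows the handle held. In the top view (right half) the tray's black front stands past the ledge edge at (570,290), with the hook in the eye at (570,320). By geometry the face is about 22 mm past the edge. I'm unhooking: forward 13 mm to the hole's centre, then right.

Call:
move_arm --commands '[{"slide": [0.007, 0, 0], "turn": 0, "hand": 0}, {"slide": [0.013, 0, 0], "turn": 0, "hand": 0}, {"slide": [0.013, 0, 0], "turn": 0, "hand": 0}, {"slide": [0.013, 0.01, 0], "turn": 0, "hand": 0}, {"slide": [0.013, 0.022, 0], "turn": 0, "hand": 0}, {"slide": [0.013, 0.036, 0], "turn": 0, "hand": 0}, {"slide": [0.013, 0.052, 0], "turn": 0, "hand": 0}, {"slide": [0.013, 0.06, 0], "turn": 0, "hand": 0}]'

```text
time: 17.82
tool_pos: [0.4407, 0.0942, 0.0198]
eef_rot: [[0.984, -0.177, -0.002], [-0.177, -0.984, -0.001], [-0.002, 0.001, -1.0]]
contact_force: [-0.4, -0.1, -2.3]
gripper_width: 0.0245
```

```bash
python3 st.py; python3 go.py .42 -.05 .05 -10.2
```

```text
t 18.02 pos [0.4423 0.0959 0.02  ] local [-0.2207 -0.0857] Flocal [-0.54 -0.3 ] Fz -2.28 sd [0.44 0.47 0.54] T [-0.008  0.092  0.013] w 0.0244
t 18.02 pos [0.4423 0.0959 0.02  ] ang -10.2 F [-0.8 -0.6 -1.7] w 0.0244 q [0.06 0.48 2.03 0.   0.63 1.81]
slide [0.004, 0.1476, -0.03] turn -0.0 rows 4.0
```

Call:
move_arm --commands '[{"slide": [0, 0.03, -0.01], "turn": 0, "hand": 0}, {"slide": [0, 0.065, -0.02], "turn": 0, "hand": 0}, {"slide": [-0.005, 0.1, -0.02], "turn": 0, "hand": 0}, {"slide": [-0.01, 0.13, -0.01], "turn": 0, "hand": 0}, {"slide": [-0.01, 0.148, 0], "turn": 0, "hand": 0}, {"slide": [-0.01, 0.148, 0.012], "turn": 0, "hand": 0}, {"slide": [-0.01, 0.148, 0.0185], "turn": 0, "hand": 0}, {"slide": [-0.01, 0.148, 0.0185], "turn": 0, "hand": 0}]'

```text
time: 18.68
tool_pos: [0.4066, -0.0475, 0.0008]
eef_rot: [[0.984, -0.177, -0.001], [-0.177, -0.984, 0.0], [-0.001, -0.0, -1.0]]
contact_force: [0.7, 0.3, -1.2]
gripper_width: 0.0249
```

Call:
move_arm --commands '[{"slide": [0, 0, 0], "turn": 0, "hand": 0}, {"slide": [0, 0, 0], "turn": 0, "hand": 50}, {"slide": [0, 0, 0], "turn": 0, "hand": 100}, {"slide": [0, 0, 0], "turn": 0, "hand": 100}, {"slide": [0, 0, 0], "turn": 0, "hand": 100}, {"slide": [0, 0, -0.03], "turn": 0, "hand": 100}, {"slide": [0, 0, -0.07], "turn": 0, "hand": 100}, {"slide": [0, 0, -0.11], "turn": 0, "hand": 100}]'

```text
time: 19.35
tool_pos: [0.4051, -0.0471, 0.1122]
eef_rot: [[0.984, -0.176, -0.003], [-0.176, -0.984, 0.001], [-0.003, -0.0, -1.0]]
contact_force: [2.3, -0.1, 0.2]
gripper_width: 0.0851
```

Call:
move_arm --commands '[{"slide": [0, 0.03, -0.04], "turn": 0, "hand": 100}, {"slide": [0, 0.07, -0.08], "turn": 0, "hand": 100}, {"slide": [0, 0.11, -0.11], "turn": 0, "hand": 100}, {"slide": [0, 0.15, -0.13], "turn": 0, "hand": 100}, {"slide": [0, 0.18, -0.14], "turn": 0, "hand": 100}, {"slide": [0, 0.2, -0.14], "turn": 0, "hand": 100}]'

```text
time: 19.85
tool_pos: [0.3715, -0.2455, 0.2543]
eef_rot: [[0.984, -0.176, 0.003], [-0.176, -0.984, -0.003], [0.004, 0.002, -1.0]]
contact_force: [1.9, -1.0, -0.4]
gripper_width: 0.0855
```

```bash
python3 st.py; python3 - <<'E'
from h import *
b=manip.snapshot('top')[:,:,::-1]; a=manip.snapshot('scene')[:,:,::-1]
E=ext('top'); Es=ext('scene')
for n,p in [('hoop',(.437,.339,.009)),('jar',(.63,-.291,.05)),('offcut',(.565,.4,.009))]:
    L=manip.masks_of(n+'_mid','top'); print(n,[plane(E,[d['position'][::-1]],p[2])[0].round(3).tolist() for d in L[:2]],'was',p)
for n in ('rod_handle','tray'): print(n,[(round(d['confidence'],2),plane(E,[d['position'][::-1]],.015)[0].round(3).tolist()) for d in manip.masks_of(n,'top')])
cv2.imwrite('pics/end.png',np.vstack([cv2.resize(b[0:250,150:550],(480,300)),cv2.resize(a[180:380,240:560],(480,300))]))
E
```

```text
t 20.05 pos [ 0.3709 -0.2446  0.2516] local [-0.2289 -0.4336] Flocal [ 0.51 -1.53] Fz 0.17 sd [0.68 3.39 0.65] T [-0.066 -0.018 -0.015] w 0.0851
hoop [[0.412, 0.33, 0.009], [0.436, -0.052, 0.009]] was (0.437, 0.339, 0.009)
jar [[0.626, -0.296, 0.05]] was (0.63, -0.291, 0.05)
offcut [[0.569, 0.401, 0.009]] was (0.565, 0.4, 0.009)
rod_handle [(0.58, [0.438, -0.059, 0.015])]
tray [(0.97, [0.667, 0.149, 0.015])]
```

View pics/end.png

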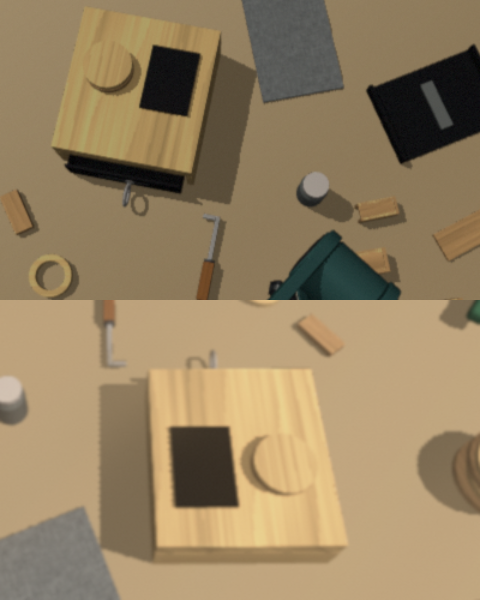

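The top view (upper half) shows the hook lying free at (210,250), the tray face out at (125,175) with its eye empty, and the bystanders standing. The hoop's network position differs by 26 mm, so I'm comparing its pixels with the first picture before handing in.

```bash
python3 - <<'E'
from h import *
a=cv2.imread('pics/top0.png',0); b=cv2.cvtColor(manip.snapshot('top'),cv2.COLOR_RGB2GRAY)
for n,(u,v) in dict(hoop=(192,229),jar=(411,157),offcut=(164,177)).items():
    t=a[v-28:v+28,u-28:u+28]; r=cv2.matchTemplate(b[v-45:v+45,u-45:u+45],t,cv2.TM_CCOEFF_NORMED); _,m,_,l=cv2.minMaxLoc(r)
    print(n,round(m,3),'shift px',l[0]-17,l[1]-17)
E
```

```text
hoop 0.997 shift px 0 0
jar 0.999 shift px 0 0
offcut 0.996 shift px 0 0
```

```bash
python3 -c "
from plant import manip
print(manip.get_obs()['time'],manip.sign_off())"
```

```text
the job is handed in; nothing more can be done
20.45 None
```

The tray is out and the job was handed in at 20.5 s. I drew the hook from the middle-sized sleeve, laid it down and let go, then took it by the handle. I felt for the tray face and the eye at about 3 to 10 N and pulled the tray out with the hook. Then I unhooked it and laid it flat on the bench beside and clear of the tray.

**Last checks:**
- **Tray:** the top view shows its front past the ledge edge, about 22 mm by hook geometry, and the eye is empty.
- **Hook:** it lies free on the bench, and the gripper is clear of everything.
- **Bystanders:** the hoop, jar and offcut show no pixel shift against the first picture.

**Checks that disagreed:**
- The network's hoop position differed by 26 mm, but the unshifted pixels show this was detector scatter.
- The gripper read 7 mm on the 10 mm shank, but a close wrist picture showed a sound grip.
- The face touch probably pushed the tray back about 4 mm before the pull.
- The pads touched the bench while taking the handle; the force read 13 N, within the limits.

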